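# Sort full tea tins from empties by weight, open the empties for washing

## Robot

A 7-joint arm with a two-finger parallel gripper is mounted at the origin on a cart in front of the work surface, level with it; the furniture and walls round the work are solid. World frame = base frame: x ahead of the robot, y to its left, z up, the work surface at z = 0. Lengths are in m, angles in rad, forces in N, time in s.
With the tool pointing down it reaches from about 0.425 to 0.925 m from the base axis. Payload 6.8 kg.
Tool frame: the origin (TCP) lies between the finger pads; the fingertips stand 14 mm ahead of it and the grasp point (between the pads) lies 5 mm behind it; z points along the fingers, y is the line along which they close (so a half turn about z gives the same grasp; the last joint's range is limited). The gripper opens to 85 mm and grips with 20 to 120 N. Pads are 22 mm wide; open, the fingers measure 114 mm over their backs; the gripper's body (76 mm by 85 mm) begins 54 mm behind the grasp point. The pads swing forward as they close: fully open they stand 13 mm farther back than shut.
Start: joints at [-1.37, 0.477, 0.022, 1.555, -0.011, 1.109, -0.083], TCP at [0.205, 0.643, 0.245] pointing down, gripper open.
Joint ranges: [-2.96, 2.96], [-0.34, 2.1], [-1.41, 1.46], [0.24, 2.44], [-1.37, 4.51], [0.17, 1.92], [-2.96, 2.96]. Speed limits (rad/s): [2.39, 2.39, 3.14, 3.14, 3.14, 3.14, 3.14].

## Interface

Orientations are given as a rotation vector (axis times angle).
In Python, from bench import r, eyes, ticket gives the robot as it stands. The module is installed in compiled form; this text tells all that it offers.
- The arm moves only by the tool arm_command, never from a script. Its argument "plan" is text: rows parted by semicolons, each of 4 numbers parted by spaces: the shift along the tool's x, y, z in m, then the turn about the tool's z in degrees. In form: tx ty tz yaw; .... A call has 1 to 20 rows; each row shifts and turns the commanded pose from where the row before left it, along the tool's axes as they then stand; what a row does not reach is not made up. A row lasts 1/8 s, in which the tool goes at most 62.5 mm and 10.7 degrees, less where a joint would pass 70% of its speed; a pose out of reach is approached as far as the arm can. A call is refused whole if a number of a shift passes 0.0625 or a number of a turn 10.7, either way. A call with a gripper value outside its range is refused whole. "hand" is the closure, from -1 (fully open) to 1 (shut), set as the call begins (left out, the last holds). The fingers move at their own pace and stop on an object; "grip_force" is the grip in N (left out, the last holds). Time passes only in rows, so rows that do not move let the fingers close. It gives the time, the measured TCP pose, the force, the opening and the grip force at its end, in the units of the state.
- r.get_obs(): the state, without advancing time (a new reading comes with each control period).
- eyes.grab_frame(name): name is "scene" or "top" or "wrist"; returns (picture, depth): 420x560x3 uint8, red, green, blue; 420x560 float32, m along the optical axis (not along the pixel's ray), 0 where there is no reading.
- eyes.calibration(name): a dict with "fov_y" (degrees; the focal length in pixels is half the picture's height over the tangent of half this angle, whatever the lens; pixels are square), "cx", "cy" (the principal point, pixels), "origin" and "attitude" of the camera in the world; the wrist camera has in their place "tool_from_camera" (4x4, takes a point from camera to tool coordinates, whose origin is the TCP and whose axes are the flange's). Camera axes: x right, y up, looking along -z (the intrinsics and any distortion apply to the point x, -y, -z); pixel columns grow to the right and rows downward; lengths in m; the calibration is good to about 2 mm. The wrist camera is an equidistant fisheye: a pixel r from the principal point sees the ray r / f radians off the axis. A picture is of the moment at which its call begins: read the wrist's pose just before it. calibration takes no time and is no camera call.
- ticket.hand_in(): hands the job in; it is judged then, once.
The state is a dict: "clock": time; "joints": joint angles; "qvel": joint speeds; "tau": joint torques, N m; "tcp_pos": TCP position; "orientation": TCP orientation; "contact_force": force on the tool from outside, world axes, zero at the start; "moment": the same for the moment, N m; "grip_width": finger opening in m; "gripper_force": force on a finger pad.
Only numpy, scipy, OpenCV 4.12 (cv2) and the standard library are available. Lean on these libraries where they do the work, as an engineer would, in place of code of your own. Each camera call takes 0.05 s, during which the arm holds its last target. There are 200 camera calls.

## Task

Four look-alike tea tins stand on the worktop, some full and some empty; only their weight in the hand tells them apart. Stand the full tins upright in the wooden tray with their caps left on, and stand the empty ones in the bays of the draining rack by the sink, unscrew their caps and lay the caps flat on the steel drip grid, ready for washing. Leave the salt shaker and the garlic where they are.

Things in the scene. Friction and masses are not known exactly. Their poses are not given: they have to be found in the camera images.
- tin_1: One of four look-alike square green tea tins with plain paper labels: body 56x56 mm, 74 mm high to the flat shoulder, 96 mm with its cap on. Origin: centre of the underside, z up, x and y square to the sides. With cap it weighs about 0.18 kg empty, 0.39 to 0.50 kg full. Only the weight tells which are full; 1 to 3 of the four are, others each start.
- cap_1: Round knurled brass screw cap of tin_1, 50 mm across, 20 mm high, 0.04 kg. Origin: centre of its lower rim, z up. Closed, it lies 75.5 mm above the tin's underside (1.5 mm over the shoulder), on the tin's axis, its yaw 0.40 to 0.70 rad from the tin's. A twist-off cap: two lugs inside run under thread segments of the neck (see cap_2).
- tin_2: Tea tin like tin_1, full or empty. The tins are opaque; the contents (fill_1 to fill_4, as many as there are full tins) are loose inside any of them, whatever the numbers, and are not reported.
- cap_2: Cap of tin_2, like all caps: turned anticlockwise (seen from above) it comes free to lift at a yaw of 2.35 to 2.85 rad from the tin's, where a stop ends the turn; before that it cannot be pulled off. A sealing spring keeps it tight (under 0.3 N m turns it): an empty tin standing loose turns along; in a rack bay a tin turns at most 0.12 rad.
- tin_3: Tea tin like tin_1, full or empty.
- cap_3: Cap of tin_3, like cap_1 and cap_2.
- tin_4: Tea tin like tin_1, full or empty.
- cap_4: Cap of tin_4, like cap_1 and cap_2.
- drain_rack: Draining rack by the sink: white pan 100x280x12 mm with black wire bays, fixed. Origin: centre of its underside, long side along its y. Three square bays in a row, 88 mm apart, clear width 61.5 mm; the tin stands on the pan's floor 3 mm up; the wires reach 30.5 mm high.
- bay_1 (a point): Centre of the floor of rack bay 1 (3 mm above the worktop); axes as the rack's, bay_1 at its -y end.
- bay_2 (a point): Centre of the floor of rack bay 2.
- bay_3 (a point): Centre of the floor of rack bay 3.
- tray: Wooden tray for the full tins, fixed: 270 mm along its x, 120 mm along its y, walls and floor 6 mm thick, walls 20 mm high. Origin: centre of its underside. Room for three tins in a row along x, e.g. 85 mm apart.
- drip_grid: Loose slotted steel drip grid, 68x182x8 mm. Origin: centre of its underside; long side along its own y. The caps of the empty tins go flat on its top (8 mm up), e.g. in a row 60 mm apart.
- salt_shaker: Salt shaker with grey top, 44 mm across, 90 mm high, standing among the tins; not to be disturbed. Origin: centre of the underside.
- garlic: Garlic bulb, 50 mm across, 50 mm high, lying among the tins; not to be disturbed. Origin: centre of the underside.
Things that resemble listed ones, but are neither listed nor needed, are in the scene too. Leave any green or turquoise look-alike of the cap_3 alone.

How it is judged:
By the outcome, as a careful person would: the job done as asked, in the order asked, and still so for the second after the job is handed in, with the robot touching nothing.
Of fill_1, fill_2, fill_3, fill_4 only 1 to 3 are there at a start; the rules pass over those that are not, and their reading is None.
At some moment in a run one of drip_grid may be knocked a few centimetres aside while the robot is not near it.
Once in a run the grip may slacken for a moment while it holds something.
It also fails if it takes over 210 s, if anything falls off the work surface, if the arm or the gripper's body presses on something with over 40 N, if the wrist force passes 120 N, or if a joint passes its speed limit or range.

## Working session

There is one attempt and no reset: what is moved stays moved. The work goes in short steps, Python scripts to look and compute and a tool call to move; the robot and the scene stay as the last step left them, time stands still between calls to the robot, and variables do not carry over. Pictures are saved under pics/ and viewed, at most 14 in all, crops included, and the job is handed in when it is done.

Besides the shell and the picture viewer there is one more tool, called after "Call:" by a JSON object that holds its "fn" and its "kwargs", one argument or row to a line. arm_command: Moves the arm, as the interface text tells. Its arguments: {"type":"object","properties":{"plan":{"type":"string"},"hand":{"type":"number"},"grip_force":{"type":"number"}},"required":["plan"]}

```bash
mkdir -p pics; cat > h.py <<'E'
import numpy as np, cv2
from scipy.spatial.transform import Rotation as R
from bench import r, eyes, ticket
def save(n,f):
    p,d=eyes.grab_frame(n); cv2.imwrite(f,cv2.cvtColor(p,cv2.COLOR_RGB2BGR)); np.savez(f.replace('.png','.npz'),p=p,d=d); return p,d
E
python3 - <<'E'
from h import *
for n in ('top','scene'):
    c=eyes.calibration(n); print(n,c); save(n,f'pics/{n}0.png')
print(eyes.calibration('wrist')); o=r.get_obs(); print(o)
E
```

```text
top {'fov_y': 49.282017948544194, 'cx': 280.92896526198876, 'cy': 209.61261557177414, 'origin': array([ 0.29326836, -0.09032082,  1.29596748]), 'attitude': array([ 0.163291  , -0.159806  , -1.56865846])}
scene {'fov_y': 46.83204243521751, 'cx': 281.6327570258801, 'cy': 207.89605056259245, 'origin': array([-0.32183562, -0.78953756,  0.73277309]), 'attitude': array([ 0.97123556, -0.48287488, -0.80530664])}
{'fov_y': 65.70646984690485, 'cx': 274.4762164438024, 'cy': 209.47954902201855, 'tool_from_camera': array([[ 4.64712934e-04,  9.50475778e-01,  3.10798295e-01,
         7.87029375e-02],
       [ 9.99999600e-01, -2.04124945e-04, -8.70973030e-04,
        -1.05723805e-04],
       [-7.64397084e-04,  3.10798575e-01, -9.50475492e-01,
        -1.28647402e-01],
       [ 0.00000000e+00,  0.00000000e+00,  0.00000000e+00,
         1.00000000e+00]])}
{'clock': 0.1, 'joints': array([-1.37010231,  0.47772149,  0.02232398,  1.55634591, -0.01149314,
        1.10932351, -0.08308837]), 'qvel': array([-1.58231186e-04, -1.76158376e-03,  2.11176670e-03, -1.51889852e-03,
        6.75558487e-05, -1.75990537e-04, -2.99388094e-04]), 'tau': array([ 3.00450978e-03, -5.97762108e+01,  1.61272768e+00, -2.81954849e+01,
        1.27598559e-02,  4.89197555e-03, -6.93186053e-06]), 'tcp_pos': array([0.20498242, 0.64258077, 0.24442267]), 'orientation': array([-4.83026480e-01, -3.10409633e+00,  2.61462821e-03]), 'contact_force': array([-0.56946968, -0.03348502, -0.37924708]), 'moment': array([-0.01426352, -0.04836674,  0.02762335]), 'gripper_force': 0.0, 'grip_width': 0.08533371033304621}
```

View pics/top0.png

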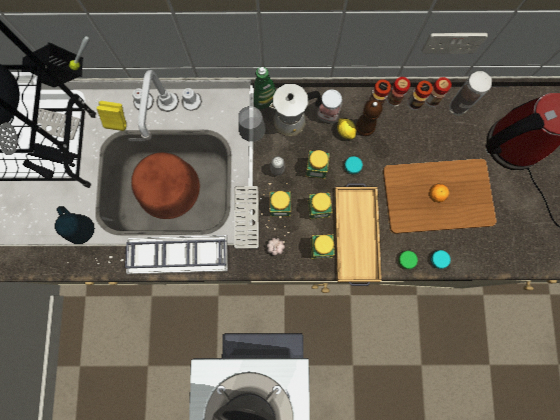

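View pics/scene0.png

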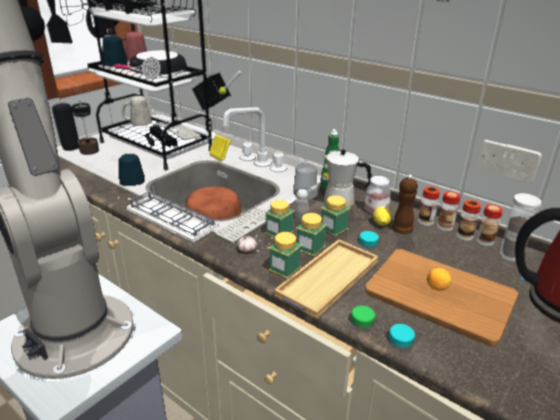

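The top view shows four yellow-capped green tins at (318,160), (280,201), (320,203) and (323,245). The salt shaker is at (278,163), the garlic at (276,246), the tray at (358,235), the rack at (177,255) and the grid at (246,217). The look-alikes are the turquoise discs at (354,165) and (441,260), the green disc at (408,260), the orange at (440,193) and the lemon at (346,129). The ones I want are the four brass caps sitting on green square tins.

```bash
cat >> h.py <<'E'
def ray(n,uv):
    c=eyes.calibration(n); f=210/np.tan(np.radians(c['fov_y']/2)); uv=np.atleast_2d(uv).astype(float)
    d=np.c_[(uv[:,0]-c['cx'])/f,-(uv[:,1]-c['cy'])/f,-np.ones(len(uv))]
    return c['origin'], R.from_rotvec(c['attitude']).apply(d)
def plane(n,uv,z):
    o,d=ray(n,uv); return o+d*((z-o[2])/d[:,2])[:,None]
def cloud(n,d):
    v,u=np.mgrid[:420,:560]; o,q=ray(n,np.c_[u.ravel(),v.ravel()]); return (o+q*d.ravel()[:,None]).reshape(420,560,3)
def rect(P):
    (c,s,a)=cv2.minAreaRect((P[:,:2]*1000).astype(np.float32)); return np.round(np.array(c)/1000,4),np.round(s,1),round(a,1)
E
python3 - <<'E'
from h import *
z=np.load('pics/top0.npz'); p,d=z['p'],z['d']; C=cloud('top',d)
hsv=cv2.cvtColor(p,cv2.COLOR_RGB2HSV); H,S,V=cv2.split(hsv)
print('table z',C[250:280,290:300,2].mean())
def blobs(m,lo=40):
    n,L,st,ce=cv2.connectedComponentsWithStats(m.astype(np.uint8)); return [(L==i,st[i],ce[i]) for i in range(1,n) if st[i][4]>lo]
roi=np.zeros((420,560),bool); roi[145:280,230:385]=1
cap=(H>18)&(H<34)&(S>140)&(V>120)&roi&(C[...,2]>.08)
for m,s,c in blobs(cap): 
    (x,y),rr=cv2.minEnclosingCircle(np.argwhere(m)[:,::-1].astype(np.float32))
    print('cap',c.round(1),s[4],plane('top',[c],.0955)[0].round(4),plane('top',[[x,y]],.0955)[0].round(4),rr, C[m][:,2].max())
bod=roi&(C[...,2]>.06)&(C[...,2]<.085)&(H>38)&(H<90)&(S>80)
for m,s,c in blobs(bod): 
    uv=np.argwhere(m)[:,::-1]; print('body',rect(plane('top',uv,.074)),rect(C[m]))
for nm,(x0,y0,x1,y1),lo,hi in (('tray',(325,180,390,290),.012,.03),('rack',(118,230,235,278),.02,.045),('grid',(230,183,262,252),.004,.02),('gar',(264,234,290,260),.01,.08),('salt',(268,152,290,178),.03,.12)):
    w=np.zeros_like(roi); w[y0:y1,x0:x1]=1; m=w&(C[...,2]>lo)&(C[...,2]<hi)
    for q,s,c in blobs(m,25): print(nm,s,rect(C[q]),C[q][:,2].max().round(3))
cv2.imwrite('pics/crop0.png',cv2.resize(cv2.cvtColor(p[140:285,115:385],cv2.COLOR_RGB2BGR),None,fx=2.9,fy=2.9,interpolation=cv2.INTER_CUBIC))
E
```

```text
table z -2.7266223291792326e-05
cap [318.3 158.6] 248 [ 0.6862 -0.1912  0.0955] [ 0.6864 -0.1916  0.0955] 8.860122680664062 0.10290033546708188
cap [279.6 199.6] 264 [ 0.5711 -0.0846  0.0955] [ 0.5713 -0.0844  0.0955] 9.251818656921387 1.2959674835715056
cap [320.7 201.5] 263 [ 0.5655 -0.195   0.0955] [ 0.5654 -0.1947  0.0955] 9.244728088378906 1.2959674835715056
cap [323.3 243.9] 282 [ 0.4507 -0.1995  0.0955] [ 0.4506 -0.1987  0.0955] 9.486932754516602 0.10259827800850019
body (array([ 0.6696, -0.1858]), array([58.8, 31.6]), 68.6) (array([ 0.6709, -0.186 ]), array([59.4, 30.9]), 67.5)
body (array([ 0.5569, -0.0842]), array([51.9, 19.6]), 89.8) (array([ 0.555 , -0.0844]), array([19.2, 53.4]), 4.7)
body (array([ 0.5467, -0.1959]), array([57.2, 22.3]), 89.8) (array([ 0.5474, -0.1961]), array([57.3, 21.2]), 89.4)
tray [384 180   6  43 147] (array([ 0.5843, -0.3911]), array([ 15.2, 124.5]), 88.1) 0.027
tray [335 183  46 103 772] (array([ 0.4926, -0.302 ]), array([292. , 121.2]), 0.0) 0.028
rack [125 239 101  29 692] (array([0.436 , 0.2073]), array([ 72.4, 277.9]), 1.7) 0.038
grid [ 232  183   27   66 1217] (array([0.5467, 0.0149]), array([ 73. , 190.6]), 89.8) 0.017
gar [266 238  19  18 235] (array([ 0.4547, -0.0704]), array([45.9, 49.4]), 16.5) 0.051
salt [270 156  15  18 207] (array([ 0.6809, -0.0753]), array([41. , 36.7]), 70.2) 0.092
```

View pics/crop0.png

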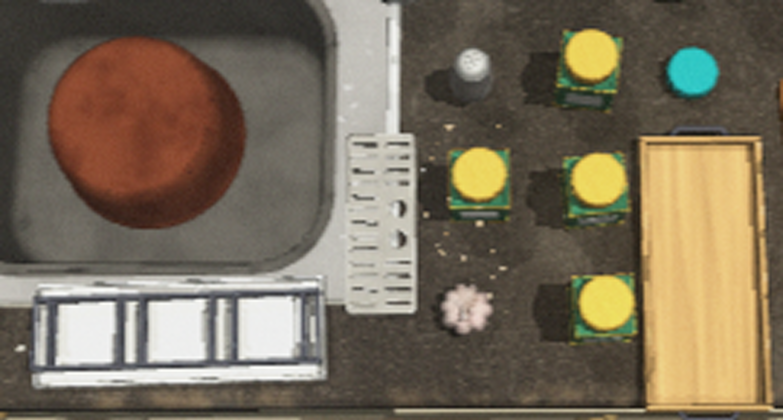

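The crop confirms four brass caps on green tins. The turquoise and green discs lie loose and stay out of it. Next I move to a view over the tins, with tool x along +y, tool y along +x and tool z down.

Call:
{"fn": "arm_command", "kwargs": {
  "plan": "0 0 0 10.33;0 0 0 10.33;0 0 0 10.33;0 0 0 10.33;0 0 0 10.33;0 0 0 10.33;0 0 0 10.33;-0.055 0.027 -0.008 0;-0.055 0.027 -0.008 0;-0.055 0.027 -0.008 0;-0.055 0.027 -0.008 0;-0.055 0.027 -0.008 0;-0.055 0.027 -0.008 0;-0.055 0.027 -0.008 0;-0.055 0.027 -0.008 0;-0.055 0.027 -0.008 0;-0.055 0.027 -0.008 0;-0.055 0.027 -0.008 0;-0.055 0.027 -0.008 0;-0.055 0.027 -0.008 0",
  "hand": -1
}}

```text
clock: 2.6
tcp_pos: [0.5566, -0.0734, 0.3495]
orientation: [-2.22, -2.222, -0.001]
contact_force: [1.7, 0.9, -0.1]
grip_width: 0.0856
gripper_force: 0.0
```

```bash
cat >> h.py <<'E'
def pose():
    o=r.get_obs(); return o['tcp_pos'],R.from_rotvec(o['orientation'])
def wray(uv,ps):
    c=eyes.calibration('wrist'); f=210/np.tan(np.radians(c['fov_y']/2)); uv=np.atleast_2d(uv).astype(float)
    a=(uv[:,0]-c['cx'])/f; b=-(uv[:,1]-c['cy'])/f; t=np.hypot(a,b); k=np.where(t>1e-9,np.sin(t)/np.maximum(t,1e-9),1)
    dc=np.c_[a*k,b*k,-np.cos(t)]; T=c['tool_from_camera']; return ps[1].apply(T[:3,3])+ps[0], ps[1].apply(dc@T[:3,:3].T)
def wplane(uv,z,ps):
    o,d=wray(uv,ps); return o+d*((z-o[2])/d[:,2])[:,None]
def wcloud(d,ps):
    v,u=np.mgrid[:420,:560]; uv=np.c_[u.ravel(),v.ravel()]; o,q=wray(uv,ps)
    c=eyes.calibration('wrist'); T=c['tool_from_camera']; ax=ps[1].apply(-T[:3,2])
    return (o+q*(d.ravel()/(q@ax))[:,None]).reshape(420,560,3)
def ortho(C,p,x0,x1,y0,y1,f,s=.001):
    # top-down picture: up=+x, left=+y
    W,H=int((y1-y0)/s),int((x1-x0)/s); im=np.zeros((H,W,3),np.uint8); P=C.reshape(-1,3); q=p.reshape(-1,3)[:,::-1]
    i=((x1-P[:,0])/s).astype(int); j=((y1-P[:,1])/s).astype(int); k=(i>=0)&(i<H)&(j>=0)&(j<W); im[i[k],j[k]]=q[k]; cv2.imwrite(f,im)
def wview(f):
    ps=pose(); p,d=eyes.grab_frame('wrist'); cv2.imwrite(f,cv2.cvtColor(p,cv2.COLOR_RGB2BGR)); np.savez(f.replace('.png','.npz'),p=p,d=d,t=ps[0],q=ps[1].as_rotvec()); return p,d,ps
def blobs(m,lo=40):
    n,L,st,ce=cv2.connectedComponentsWithStats(m.astype(np.uint8)); return [(L==i,st[i],ce[i]) for i in range(1,n) if st[i][4]>lo]
def caps(p,C,ps,z=.0955,lo=.08):
    H,S,V=cv2.split(cv2.cvtColor(p,cv2.COLOR_RGB2HSV)); m=(H>18)&(H<34)&(S>120)&(V>90)&(C[...,2]>lo)&(C[...,2]<.14)
    for q,s,c in blobs(m,150):
        cs,_=cv2.findContours(q.astype(np.uint8),cv2.RETR_EXTERNAL,cv2.CHAIN_APPROX_NONE)
        W=wplane(max(cs,key=len)[:,0],z,ps); (x,y),rr=cv2.minEnclosingCircle((W[:,:2]*1000).astype(np.float32)); print('cap',c.round(),s[4],round(x/1000,4),round(y/1000,4),'r',round(rr,1),'zmed',np.median(C[q][:,2]).round(4))
E
python3 - <<'E'
from h import *
p,d,ps=wview('pics/w1.png'); C=wcloud(d,ps); caps(p,C,ps)
H,S,V=cv2.split(cv2.cvtColor(p,cv2.COLOR_RGB2HSV))
for m,s,c in blobs((C[...,2]>.06)&(C[...,2]<.08)&(H>38)&(H<90)&(S>70),150):
    print('body',rect(wplane(np.argwhere(m)[:,::-1],.074,ps)),rect(C[m]))
E
```

```text
cap [287. 182.] 1234 0.5725 -0.084 r 25.1 zmed 0.0957
cap [369. 258.] 798 0.6861 -0.1895 r 25.4 zmed 0.0957
cap [282. 263.] 1019 0.5659 -0.193 r 26.6 zmed 0.0957
cap [198. 265.] 934 0.4544 -0.1975 r 27.3 zmed 0.0956
body (array([ 0.879 , -0.0406]), array([27.5, 58.3]), 2.8) (array([ 0.8853, -0.0433]), array([17.5, 61.5]), 14.9)
body (array([ 0.5738, -0.0661]), array([21.5, 54. ]), 84.3) (array([ 0.5739, -0.0662]), array([21.5, 54.5]), 84.3)
body (array([ 0.6897, -0.1699]), array([25.1, 54.3]), 85.0) (array([ 0.6906, -0.1722]), array([19.8, 54.9]), 82.0)
body (array([ 0.5662, -0.179 ]), array([53. , 27.3]), 1.8) (array([ 0.5663, -0.1791]), array([53.3, 27. ]), 1.3)
body (array([ 0.4621, -0.1875]), array([42.6, 69.9]), 54.9) (array([ 0.462 , -0.1886]), array([41.3, 70.4]), 53.4)
```

View pics/w1.png

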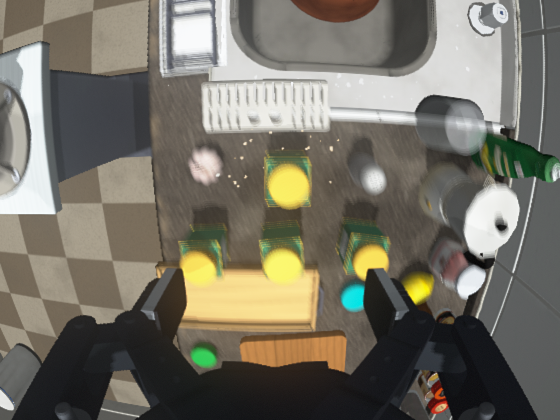

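The wrist view shows the caps at (287,182), (369,258), (282,263) and (198,265), and they agree with the top view within 3 mm. I start with tin A at (0.572, -0.084).

Call:
{"fn": "arm_command", "kwargs": {
  "plan": "-0.011 0.0155 0.04 5.7;0 0 0.06 0;0 0 0.06 0;0 0 0.05 0;0 0 0.045 0;0 0 0.03 0;0 0 0.015 0;0 0 0 0",
  "hand": -1
}}

```text
clock: 3.65
tcp_pos: [0.5712, -0.0829, 0.0488]
orientation: [-2.329, -2.107, 0.002]
contact_force: [0.0, -0.3, -0.1]
grip_width: 0.0851
gripper_force: 0.0
```

Call:
{"fn": "arm_command", "kwargs": {
  "plan": "0 0 0 0;0 0 0 0;0 0 0 0;0 0 0 0;0 0 0 0;0 0 -0.01 0;0 0 -0.01 0;0 0 0 0;0 0 0 0;0 0 0 0;0 0 0 0",
  "hand": 1,
  "grip_force": 60
}}

```text
clock: 5.03
tcp_pos: [0.5714, -0.0829, 0.069]
orientation: [-2.329, -2.108, 0.001]
contact_force: [-0.3, -0.2, -4.2]
grip_width: 0.0562
gripper_force: 62.8
```

```bash
python3 - <<'E'
from h import *
o=r.get_obs(); print(o['contact_force'],o['moment'],o['grip_width'],o['gripper_force'],o['qvel'].round(4))
E
```

```text
[-0.33166229 -0.17598913 -4.23463037] [-0.02473769 -0.00916686  0.00167202] 0.056159876456702 62.788244783878326 [-0.0003 -0.0011  0.0003  0.0003  0.0005  0.0001 -0.0011]
```

Tin A reads about 4.2 N, so it is full. I need the tray and rack poses before placing anything.

```bash
python3 - <<'E'
from h import *
z=np.load('pics/w1.npz'); ps=(z['t'],R.from_rotvec(z['q'])); 
for nm,p,C,pl in (('w',z['p'],wcloud(z['d'],ps),lambda uv,h:wplane(uv,h,ps)),):
    H,S,V=cv2.split(cv2.cvtColor(p,cv2.COLOR_RGB2HSV))
    m=(H>8)&(H<28)&(S>60)&(C[...,2]>.001)&(C[...,2]<.03)&(C[...,1]<-.21)&(C[...,1]>-.40)&(C[...,0]<.66)
    q=max(blobs(m),key=lambda b:b[1][4])[0]; print(rect(C[q]))
    fl=q&(C[...,2]<.010); print('floor',rect(C[fl]), C[fl][:,2].mean())
z=np.load('pics/top0.npz'); p=z['p'];C=cloud('top',z['d']); H,S,V=cv2.split(cv2.cvtColor(p,cv2.COLOR_RGB2HSV))
m=(H>8)&(H<28)&(S>60)&(C[...,2]>-.005)&(C[...,2]<.035)&(C[...,1]<-.23)&(C[...,1]>-.375)&(C[...,0]<.65)
q=max(blobs(m),key=lambda b:b[1][4])[0]; print('top',rect(C[q]),rect(plane('top',np.argwhere(q)[:,::-1],.02)))
E
```

```text
(array([ 0.5105, -0.3105]), array([251.2, 141.9]), 1.8)
floor (array([ 0.5098, -0.3106]), array([249.8, 141.9]), 1.8) 0.005869668040695253
top (array([ 0.501 , -0.3026]), array([297.7, 144.8]), 0.0) (array([ 0.4989, -0.2998]), array([143. , 293.8]), 90.0)
```

```bash
python3 - <<'E'
from h import *
c=lambda L:[(115+x/2.9,140+y/2.9) for x,y in L]
P=plane('top',c([(638,137),(762,137),(771,407),(645,405)]),.02); print(P.round(4),P.mean(0))
P=plane('top',c([(32,290),(325,277),(326,376),(34,387)]),.012); print(P.round(4),P.mean(0))
E
```

```text
[[ 0.6245 -0.2437  0.02  ]
 [ 0.624  -0.3666  0.02  ]
 [ 0.3591 -0.3627  0.02  ]
 [ 0.3614 -0.243   0.02  ]] [ 0.49224772 -0.30400793  0.02      ]
[[0.4751 0.3505 0.012 ]
 [0.4868 0.0649 0.012 ]
 [0.3906 0.0619 0.012 ]
 [0.3812 0.3424 0.012 ]] [0.43344426 0.20491188 0.012     ]
```

Call:
{"fn": "arm_command", "kwargs": {
  "plan": "0 0 -0.03 0;0 0 -0.03 0;0 0 -0.03 0;-0.025 0 -0.02 0;-0.05 0 0 0;-0.05 0 0 0;0 0 0 0;0 0 0 0"
}}

```text
clock: 6.02
tcp_pos: [0.5589, -0.207, 0.1789]
orientation: [-2.329, -2.107, -0.0]
contact_force: [0.2, 0.4, -3.6]
grip_width: 0.0568
gripper_force: 63.9
```

```bash
python3 - <<'E'
from h import *
p,d,ps=wview('pics/w2.png'); print(ps[0],r.get_obs()['grip_width']); C=wcloud(d,ps); ortho(C,p,.30,.80,-.45,-.10,'pics/o2.png')
E
```

```text
[ 0.55891962 -0.20704902  0.17890059] 0.05655776410490333
```

View pics/w2.png

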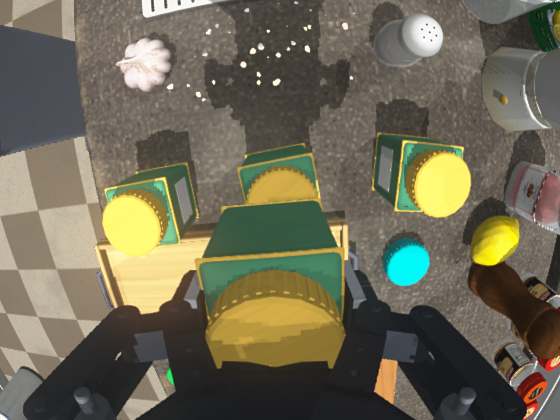

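Tin A is held level, with its underside about 0.13 up and the tray below it. It goes in the tray's far slot at (0.577, -0.304).

Call:
{"fn": "arm_command", "kwargs": {
  "plan": "0 0 0 -5.2;-0.049 0.009 0 0;-0.048 0.009 0 0;0 0 0.04 0;0 0 0.04 0;0 0 0.03 0;0 0 0.008 0;0 0 0.004 0;0 0 0 0;0 0 0 0"
}}

```text
clock: 7.32
tcp_pos: [0.5771, -0.3047, 0.0585]
orientation: [2.23, 2.211, 0.001]
contact_force: [-0.2, -0.2, -4.5]
grip_width: 0.0561
gripper_force: 63.5
```

Call:
{"fn": "arm_command", "kwargs": {
  "plan": "0 0 0.002 0;0 0 0.002 0;0 0 0 0"
}}

```text
clock: 7.7
tcp_pos: [0.5771, -0.3052, 0.0571]
orientation: [2.231, 2.21, 0.004]
contact_force: [-6.4, 5.6, 22.2]
grip_width: 0.0561
gripper_force: 66.4
```

Call:
{"fn": "arm_command", "kwargs": {
  "plan": "0 0 -0.0015 0;0 0 0 0;0 0 0 0;0 0 0 0;0 0 -0.05 0;0 0 -0.06 0;0 0 -0.05 0;0.03 -0.003 -0.03 0;0.05 -0.003 0 0;0.03 -0.004 0 0;0 0 0 0",
  "hand": -0.6
}}

```text
clock: 9.07
tcp_pos: [0.5676, -0.1912, 0.2444]
orientation: [-2.225, -2.216, -0.001]
contact_force: [-0.6, -0.6, -0.3]
grip_width: 0.0684
gripper_force: 0.0
```

```bash
python3 - <<'E'
from h import *
p,d,ps=wview('pics/w3.png'); print(ps[0],r.get_obs()['grip_width']); C=wcloud(d,ps); caps(p,C,ps)
E
```

```text
[ 0.56761262 -0.19120168  0.24444568] 0.06819284374868988
cap [398. 196.] 2124 0.6838 -0.1908 r 27.5 zmed 0.0957
cap [272. 200.] 2452 0.5663 -0.1935 r 26.0 zmed 0.0957
cap [153. 205.] 2142 0.4544 -0.1978 r 27.9 zmed 0.0956
cap [284. 305.] 1871 0.5779 -0.306 r 29.9 zmed 0.1015
```

View pics/w3.png

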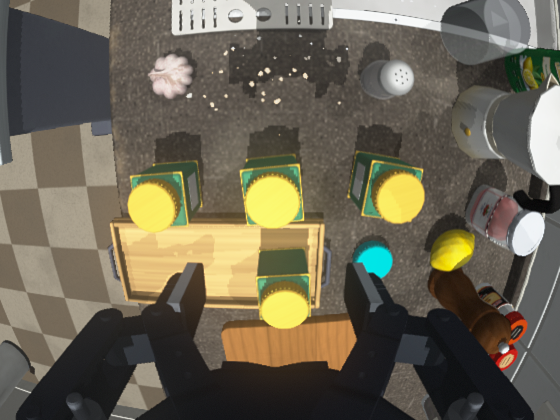

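Tin A stands in the tray at (284,305), cap top at 0.1015. Next is tin B at (272,200).

Call:
{"fn": "arm_command", "kwargs": {
  "plan": "-0.002 -0.001 0.02 -2;0 0 0.05 0;0 0 0.05 0;0 0 0.045 0;0 0 0.02 0;0 0 0.01 0;0 0 0 0",
  "hand": -1
}}

```text
clock: 10.0
tcp_pos: [0.5667, -0.1971, 0.0504]
orientation: [2.192, 2.249, 0.0]
contact_force: [-0.6, 0.2, 0.5]
grip_width: 0.0851
gripper_force: 0.0
```

Call:
{"fn": "arm_command", "kwargs": {
  "plan": "0 0 0 0;0 0 0 0;0 0 0 0;0 0 0 0;0 0 0 0;0 0 -0.01 0;0 0 -0.01 0;0 0 0 0;0 0 0 0;0 0 0 0;0 0 0 0",
  "hand": 1,
  "grip_force": 60
}}

```text
clock: 11.38
tcp_pos: [0.566, -0.1963, 0.0695]
orientation: [-2.192, -2.25, 0.001]
contact_force: [-0.5, -0.2, -1.4]
grip_width: 0.0557
gripper_force: 62.7
```

Tin B reads about 1.5 N, so it is empty. It goes back down and I weigh tin D at (0.454, -0.198).

Call:
{"fn": "arm_command", "kwargs": {
  "plan": "0 0 0.01 0;0 0 0.0085 0;0 0 0 0"
}}

```text
clock: 11.75
tcp_pos: [0.5662, -0.1965, 0.0507]
orientation: [-2.192, -2.25, 0.0]
contact_force: [0.4, -0.1, -1.1]
grip_width: 0.0555
gripper_force: 62.8
```

Call:
{"fn": "arm_command", "kwargs": {
  "plan": "0 0 0 0;0 0 0 0;0 0 0 0;0 0 -0.05 0;0 0 -0.05 0;0.001 -0.056 0 0;0 -0.0556 0 -2.5;0 0 0 0;0 0 0.05 0;0 0 0.03 0;0 0 0.02 0;0 0 0 0",
  "hand": -1
}}

```text
clock: 13.25
tcp_pos: [0.4545, -0.1981, 0.0502]
orientation: [-2.141, -2.296, 0.002]
contact_force: [-1.1, -0.9, 0.6]
grip_width: 0.0853
gripper_force: 0.0
```

Call:
{"fn": "arm_command", "kwargs": {
  "plan": "0 0 0 0;0 0 0 0;0 0 0 0;0 0 0 0;0 0 0 0;0 0 -0.01 0;0 0 -0.01 0;0 0 0 0;0 0 0 0;0 0 0 0;0 0 0 0",
  "hand": 1,
  "grip_force": 60
}}

```text
clock: 14.62
tcp_pos: [0.4545, -0.1982, 0.071]
orientation: [-2.142, -2.297, 0.0]
contact_force: [-0.6, -0.0, -4.7]
grip_width: 0.0555
gripper_force: 65.0
```

Tin D reads 4.7 N, so it is full. It goes in the tray's near slot.

Call:
{"fn": "arm_command", "kwargs": {
  "plan": "0 0 -0.03 0;0 0 -0.02 4.5;-0.053 -0.024 0 0;-0.053 -0.023 0 0;0 0 0 0;0 0 0.03 0;0 0 0.025 0;0 0 0.006 0;0 0 0.002 0;0 0 0 0"
}}

```text
clock: 15.88
tcp_pos: [0.4072, -0.3041, 0.0589]
orientation: [2.23, 2.211, 0.001]
contact_force: [-0.2, 1.1, -4.8]
grip_width: 0.0553
gripper_force: 67.1
```

Call:
{"fn": "arm_command", "kwargs": {
  "plan": "0 0 0.0015 0;0 0 0 0"
}}

```text
clock: 16.12
tcp_pos: [0.4074, -0.3043, 0.0583]
orientation: [2.23, 2.21, 0.002]
contact_force: [-1.9, 1.6, 9.3]
grip_width: 0.0555
gripper_force: 68.3
```

Call:
{"fn": "arm_command", "kwargs": {
  "plan": "0 0 0 0;0 0 0 0;0 0 0 0;0 0 -0.05 0;0 0 -0.06 0;0 0 -0.03 0;0.0233 0.0553 0 0;0.0233 0.0553 0 0;0.0233 0.0553 0 0;0.0233 0.0553 0 0;0.0233 0.0553 0 5.5;0 0 0 0;0 0 0 0",
  "hand": -0.6
}}

```text
clock: 17.75
tcp_pos: [0.6836, -0.1902, 0.1962]
orientation: [-2.334, -2.102, 0.002]
contact_force: [-0.7, -0.3, -0.0]
grip_width: 0.0678
gripper_force: 0.0
```

```bash
python3 - <<'E'
from h import *
p,d,ps=wview('pics/w4.png'); print(ps[0]); C=wcloud(d,ps); caps(p,C,ps)
E
```

```text
[ 0.68362679 -0.1901909   0.19615699]
cap [278. 212.] 3505 0.6873 -0.1891 r 26.5 zmed 0.0957
cap [136. 230.] 2772 0.571 -0.1925 r 28.7 zmed 0.0956
cap [ 43. 334.] 851 0.4091 -0.3079 r 32.0 zmed 0.1015
cap [199. 339.] 165 0.6018 -0.3058 r 17.2 zmed 0.0971
```

Call:
{"fn": "arm_command", "kwargs": {
  "plan": "0 0.002 0.03 0;0 0 0.05 0;0 0 0.04 0;0 0 0.02 0;0 0 0.006 0;0 0 0 0",
  "hand": -1
}}

```text
clock: 18.55
tcp_pos: [0.6867, -0.1907, 0.0521]
orientation: [2.334, 2.1, 0.001]
contact_force: [-0.4, 0.4, -0.1]
grip_width: 0.0853
gripper_force: 0.0
```

Call:
{"fn": "arm_command", "kwargs": {
  "plan": "0 0 0 0;0 0 0 0;0 0 0 0;0 0 0 0;0 0 0 0;0 0 -0.01 0;0 0 -0.01 0;0 0 0 0;0 0 0 0;0 0 0 0;0 0 0 0",
  "hand": 1,
  "grip_force": 60
}}

```text
clock: 19.92
tcp_pos: [0.686, -0.19, 0.0704]
orientation: [-2.334, -2.102, 0.001]
contact_force: [0.6, -0.3, -4.5]
grip_width: 0.0552
gripper_force: 64.4
```

Tin C reads 4.5 N, so it is full. It goes in the tray's middle slot.

Call:
{"fn": "arm_command", "kwargs": {
  "plan": "0 0 -0.05 0;0 0 -0.06 -5.5;-0.029 -0.048 0 0;-0.029 -0.048 0 0;-0.029 -0.048 0 0;-0.0287 -0.048 0 0;0 0 0 0;0 0 0 0"
}}

```text
clock: 20.92
tcp_pos: [0.4935, -0.304, 0.181]
orientation: [2.232, 2.211, 0.001]
contact_force: [0.8, 0.7, -3.8]
grip_width: 0.0553
gripper_force: 70.6
```

Call:
{"fn": "arm_command", "kwargs": {
  "plan": "0 0 0.045 0;0 0 0.045 0;0 0 0.02 0;0 0 0.008 0;0 0 0.002 0;0 0 0 0"
}}

```text
clock: 21.68
tcp_pos: [0.4938, -0.3046, 0.0618]
orientation: [2.23, 2.21, 0.001]
contact_force: [-0.9, -0.0, -5.3]
grip_width: 0.0553
gripper_force: 70.8
```

Call:
{"fn": "arm_command", "kwargs": {
  "plan": "0 0 0.0015 0;0 0 0 0"
}}

```text
clock: 21.92
tcp_pos: [0.4935, -0.3043, 0.0598]
orientation: [2.231, 2.211, 0.0]
contact_force: [-0.6, -1.0, -3.3]
grip_width: 0.0548
gripper_force: 70.6
```

Call:
{"fn": "arm_command", "kwargs": {
  "plan": "0 0 0.0015 0;0 0 0 0"
}}

```text
clock: 22.18
tcp_pos: [0.4933, -0.3043, 0.0584]
orientation: [2.231, 2.211, 0.001]
contact_force: [-4.8, 0.4, 4.9]
grip_width: 0.0554
gripper_force: 71.6
```

Call:
{"fn": "arm_command", "kwargs": {
  "plan": "0 0 0 0;0 0 0 0;0 0 0 0;0 0 -0.05 0;0 0 -0.06 0;0 0 -0.04 0;0.036 0.024 0 0;0.036 0.024 0 0;0.036 0.025 0 -2;0 0 0 0;0 0 0 0",
  "hand": -0.6
}}

```text
clock: 23.55
tcp_pos: [0.5667, -0.1971, 0.2077]
orientation: [-2.192, -2.25, 0.001]
contact_force: [-0.3, -0.8, -0.4]
grip_width: 0.0684
gripper_force: 0.0
```

```bash
python3 - <<'E'
from h import *
p,d,ps=wview('pics/w5.png'); print(ps[0]); C=wcloud(d,ps); caps(p,C,ps)
E
```

```text
[ 0.56674759 -0.19706329  0.20765726]
cap [274. 205.] 3241 0.5667 -0.193 r 26.4 zmed 0.0957
cap [113. 299.] 1125 0.4089 -0.2987 r 31.1 zmed 0.1008
cap [208. 320.] 779 0.5011 -0.3049 r 29.5 zmed 0.1014
cap [283. 321.] 2287 0.5784 -0.3053 r 30.7 zmed 0.1014
```

View pics/w5.png

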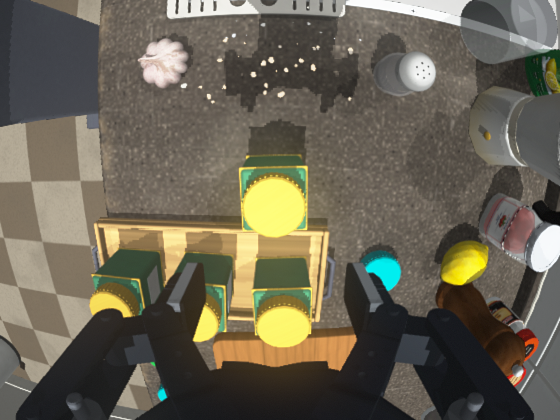

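Three tins stand in the tray, at (125,285), (205,295) and (283,305). Tin B is picked up for the rack.

Call:
{"fn": "arm_command", "kwargs": {
  "plan": "0.0005 0 0.05 0;0 0 0.05 0;0 0 0.03 0;0 0 0.02 0;0 0 0.005 0;0 0 0 0",
  "hand": -1
}}

```text
clock: 24.35
tcp_pos: [0.5675, -0.1968, 0.0535]
orientation: [2.192, 2.249, 0.001]
contact_force: [-0.1, -1.0, 0.1]
grip_width: 0.0853
gripper_force: 0.0
```

Call:
{"fn": "arm_command", "kwargs": {
  "plan": "0 0 0 0;0 0 0 0;0 0 0 0;0 0 0 0;0 0 0 0;0 0 -0.05 0;0 0 -0.06 0;0 0 -0.06 0;0 0 -0.03 0;0.055 -0.012 0 0;0.055 -0.012 0 0;0.055 -0.012 0 0;0.055 -0.012 0 0;0.055 -0.012 0 -0.6;0.03 -0.008 0 0;0 0 0 0;0 0 0 0",
  "hand": 1,
  "grip_force": 60
}}

```text
clock: 26.48
tcp_pos: [0.4909, 0.106, 0.2529]
orientation: [2.181, 2.261, 0.0]
contact_force: [-0.1, 0.1, -2.6]
grip_width: 0.0553
gripper_force: 64.9
```

```bash
python3 - <<'E'
from h import *
p,d,ps=wview('pics/w6.png'); print(ps[0],r.get_obs()['grip_width']); C=wcloud(d,ps)
H,S,V=cv2.split(cv2.cvtColor(p,cv2.COLOR_RGB2HSV))
cv2.imwrite('pics/w6c.png',cv2.resize(cv2.cvtColor(p[0:260,0:340],cv2.COLOR_RGB2BGR),None,fx=2.3,fy=2.3,interpolation=cv2.INTER_CUBIC))
E
```

```text
[0.49091388 0.10597303 0.25293759] 0.05492074495315715
```

View pics/w6c.png

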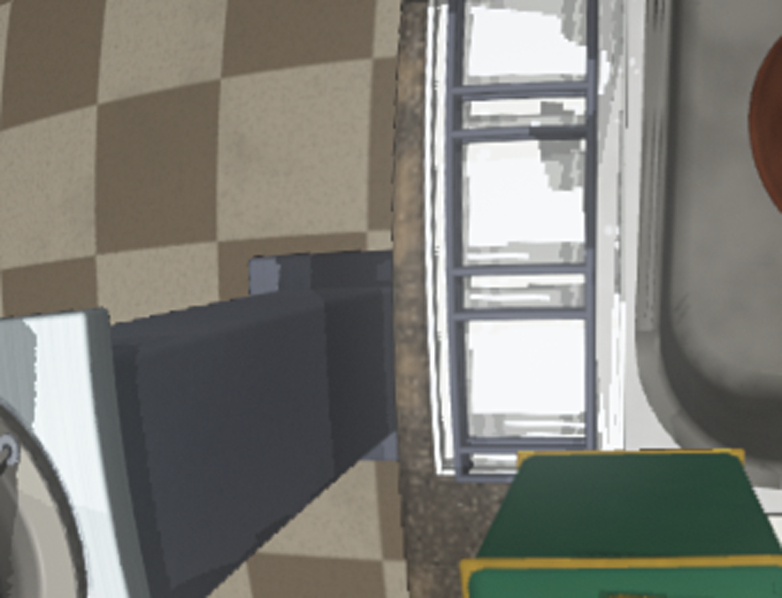

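The crop shows the wire frames. Bay 2 has corners at (458,134), (591,131), (457,271) and (589,270) in the crop, and bay 1 lies below it.

```bash
python3 - <<'E'
from h import *
z=np.load('pics/w6.npz'); ps=(z['t'],R.from_rotvec(z['q']))
for L in ([(458,134),(591,131),(589,270),(457,271)],[(458,314),(588,312),(590,443),(459,447)]):
    P=wplane(np.array(L)/2.3,.029,ps)[:,:2]; c=P.mean(0); print(P.round(4),c.round(4)); e=P[1]-P[0]+P[2]-P[3]; f=P[0]-P[3]+P[1]-P[2]; print(np.degrees(np.arctan2(e[1],e[0])),np.degrees(np.arctan2(-f[0],f[1])),np.linalg.norm(e)/2,np.linalg.norm(f)/2)
    print('tool delta',ps[1].inv().apply(np.r_[c-ps[0][:2],0]).round(4))
# bay axes from pair centres and top-cam
E
```

```text
[[0.4061 0.2384]
 [0.4686 0.2393]
 [0.4699 0.1733]
 [0.407  0.1723]] [0.4379 0.2058]
0.9099238604752793 0.9309396372966694 0.06268574911315947 0.06606802215928646
tool delta [ 0.1017 -0.0494 -0.    ]
[[0.4076 0.1515]
 [0.47   0.1534]
 [0.4725 0.0895]
 [0.407  0.0854]] [0.4393 0.12  ]
2.667648835860398 0.8493173738293269 0.0639785263895865 0.06502832379262483
tool delta [ 0.0158 -0.0511 -0.    ]
```

Call:
{"fn": "arm_command", "kwargs": {
  "plan": "0 0 0 0.8;0.05 -0.024 0 0;0.051 -0.025 0.02 0;0 0 0.05 0;0 0 0.04 0;0 0 0.035 0;0 0 0 0;0 0 0 0;0 0 0 0"
}}

```text
clock: 27.65
tcp_pos: [0.4408, 0.2071, 0.1093]
orientation: [2.197, 2.246, 0.005]
contact_force: [0.5, -0.3, -0.7]
grip_width: 0.0554
gripper_force: 64.6
```

```bash
python3 - <<'E'
from h import *
z=np.load('pics/w6.npz'); ps=(z['t'],R.from_rotvec(z['q'])); 
zs=ps[0][2]-.0535+.074
for h,pt in ((zs,(600,562)),(zs-.074,(630,452))): print(ps[1].inv().apply(wplane([np.array(pt)/2.3],h,ps)[0]-ps[0]).round(4))
p,d,ps=wview('pics/w7.png'); print(ps[0])
E
```

```text
[ 0.0307 -0.0039 -0.0205]
[0.0278 0.0007 0.0535]
[0.44082426 0.20713216 0.10929915]
```

View pics/w7.png

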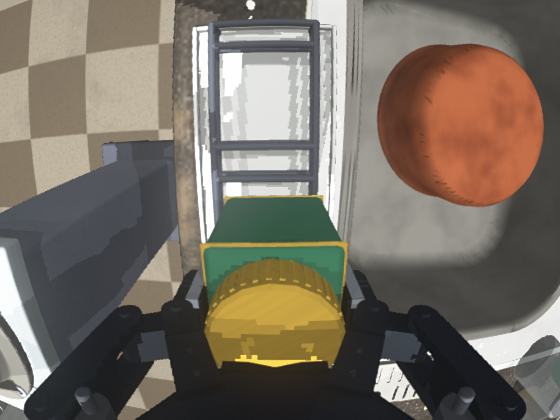

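The tin hangs above bay 2. Its bottom edge runs from (223,197) to (324,197), bay 2's upper wire is at y≈177, and the side wires are at x≈216 and 315.

```bash
python3 - <<'E'
from h import *
z=np.load('pics/w7.npz'); ps=(z['t'],R.from_rotvec(z['q'])); zb=ps[0][2]-.0535
f=lambda L,h:ps[1].inv().apply(wplane(L,h,ps)-ps[0])[:,:2].round(4)
print('tin bottom edge',f([(223,197),(324,197)],zb)); 
print('wire b2 top',f([(218,178),(315,176)],.029),'b3 low',f([(217,147),(317,145)],.029))
print('b3 top',f([(216,47),(317,45)],.029))
print('sides',f([(213.5,30),(217,190)],.029),f([(317,30),(315,190)],.029))
p=z['p']; cv2.imwrite('pics/w7c.png',cv2.resize(cv2.cvtColor(p[100:300,180:370],cv2.COLOR_RGB2BGR),None,fx=3,fy=3,interpolation=cv2.INTER_CUBIC))
E
```

```text
tin bottom edge [[ 0.0276 -0.0292]
 [ 0.0276  0.0301]]
wire b2 top [[ 0.0331 -0.0364]
 [ 0.0344  0.0278]] b3 low [[ 0.0539 -0.0363]
 [ 0.055   0.0285]]
b3 top [[ 0.1194 -0.0361]
 [ 0.1203  0.0278]]
sides [[ 0.1311 -0.0378]
 [ 0.0249 -0.0375]] [[0.1304 0.0279]
 [0.0248 0.0281]]
```

View pics/w7c.png

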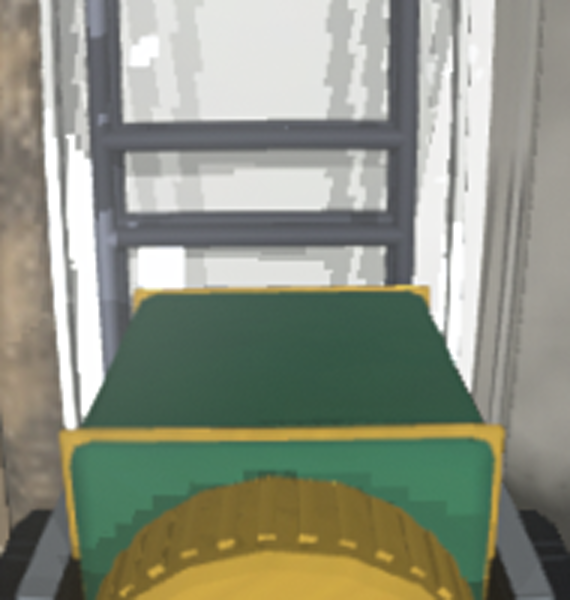

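The tin needs a -5 mm shift along tool y, then a careful lowering.

Call:
{"fn": "arm_command", "kwargs": {
  "plan": "0 -0.005 0 -0.5;0 0 0.02 0;0 0 0.004 0;0 0 0.004 0;0 0 0.003 0;0 0 0 0"
}}

```text
clock: 28.45
tcp_pos: [0.4347, 0.2066, 0.0769]
orientation: [2.186, 2.256, 0.0]
contact_force: [-0.7, 0.1, -1.6]
grip_width: 0.0551
gripper_force: 64.8
```

No contact as the tin passes between the wires, so I keep lowering.

Call:
{"fn": "arm_command", "kwargs": {
  "plan": "0 0 0.006 0;0 0 0.006 0;0 0 0.004 0;0 0 0.001 0;0 0 0 0"
}}

```text
clock: 29.08
tcp_pos: [0.4347, 0.2065, 0.0597]
orientation: [2.186, 2.256, -0.0]
contact_force: [-0.6, -0.7, -2.3]
grip_width: 0.0553
gripper_force: 64.8
```

Call:
{"fn": "arm_command", "kwargs": {
  "plan": "0 0 0.002 0;0 0 0.001 0;0 0 0 0"
}}

```text
clock: 29.45
tcp_pos: [0.4347, 0.2066, 0.057]
orientation: [-2.186, -2.256, -0.0]
contact_force: [-1.4, -0.9, 2.6]
grip_width: 0.0557
gripper_force: 65.0
```

Call:
{"fn": "arm_command", "kwargs": {
  "plan": "0 0 0 0;0 0 0 0;0 0 0 0;0 0 -0.03 0;0 0 -0.05 0;0 0 -0.03 0;0 0 0 0;0 0 0 0",
  "hand": -0.6
}}

```text
clock: 30.45
tcp_pos: [0.4341, 0.2066, 0.1662]
orientation: [-2.186, -2.256, 0.001]
contact_force: [-0.1, -0.5, -0.3]
grip_width: 0.0685
gripper_force: 0.0
```

```bash
python3 - <<'E'
from h import *
p,d,ps=wview('pics/w8.png'); print(ps[0],r.get_obs()['joints'].round(3)); C=wcloud(d,ps); caps(p,C,ps,z=.0985)
p,d=save('top','pics/top1.png'); C=cloud('top',d)
w=np.zeros(d.shape,bool); w[175:265,225:275]=1; m=w&(C[...,2]>.004)&(C[...,2]<.02)
for q,s,c in blobs(m,200): print('grid',s,c.round(1),rect(plane('top',np.argwhere(q)[:,::-1],.008)))
E
```

```text
[0.43405698 0.20659976 0.1661518 ] [-1.163  0.315  0.71   2.122 -0.285  0.8   -0.245]
cap [275. 225.] 4538 0.4353 0.2105 r 26.4 zmed 0.0987
grid [ 230  181   29   73 1227] [245.2 216.7] (array([0.5416, 0.0141]), array([ 76.9, 210.7]), 87.1)
```

View pics/top1.png

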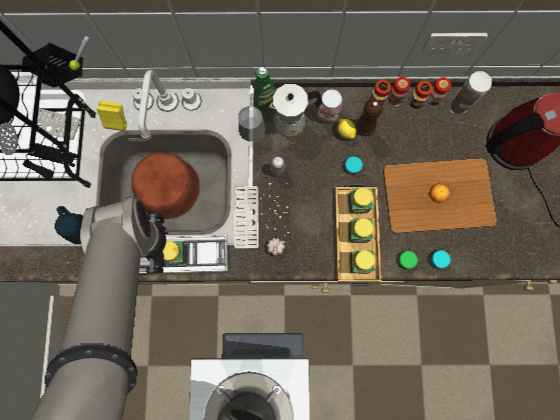

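Tin B stands in bay 2 at (173,250) and the grid at (245,217) hasn't moved. I pre-turn the hand, go down on the cap and grip it.

Call:
{"fn": "arm_command", "kwargs": {
  "plan": "0.003 0.001 0 0;0 0 0 10;0 0 0 10;0 0 0 10;0 0 0 10;0 0 0.04 0;0 0 0.02 0;0 0 0.01 0;0 0 0 0;0 0 0 0"
}}

```text
clock: 31.8
tcp_pos: [0.4361, 0.2098, 0.0974]
orientation: [-2.826, -1.372, -0.002]
contact_force: [0.6, 0.4, 0.1]
grip_width: 0.0683
gripper_force: 0.0
```

Call:
{"fn": "arm_command", "kwargs": {
  "plan": "0 0 0 0;0 0 0 0;0 0 0 0;0 0 0 0;0 0 0 0",
  "hand": 1,
  "grip_force": 60
}}

```text
clock: 32.42
tcp_pos: [0.4361, 0.21, 0.098]
orientation: [-2.825, -1.371, -0.002]
contact_force: [-2.8, -1.6, 10.9]
grip_width: 0.0482
gripper_force: 59.9
```

```bash
python3 - <<'E'
from h import *
o=r.get_obs(); print(o['joints'].round(3),o['contact_force'],o['moment'])
E
```

```text
[-1.181  0.482  0.762  2.166 -0.534  0.684 -0.716] [-2.7907164  -1.5567839  10.92716766] [-0.20306641  0.56895401  0.00635984]
```

Call:
{"fn": "arm_command", "kwargs": {
  "plan": "0 0 -0.001 0;0 0 0 -6;0 0 0 -6;0 0 0 -6;0 0 0 -6;0 0 0 -6;0 0 0 -6;0 0 0 -6;0 0 0 -6;0 0 0 0"
}}

```text
clock: 33.67
tcp_pos: [0.4354, 0.2098, 0.0982]
orientation: [-2.024, -2.402, -0.001]
contact_force: [-1.3, 0.0, 4.7]
grip_width: 0.0482
gripper_force: 62.6
```

```bash
python3 - <<'E'
from h import *
o=r.get_obs(); print(o['joints'].round(3),o['contact_force'],o['moment'],o['grip_width']); save('scene','pics/s1.png')
p=cv2.imread('pics/s1.png'); cv2.imwrite('pics/s1c.png',cv2.resize(p[130:270,90:260],None,fx=4,fy=4,interpolation=cv2.INTER_CUBIC))
E
```

```text
[-1.012  0.42   0.534  2.158 -0.353  0.647 -0.061] [-1.34005275  0.04238281  4.67434567] [-0.02391483  0.43229019  0.05633346] 0.04824986078713923
```

View pics/s1c.png

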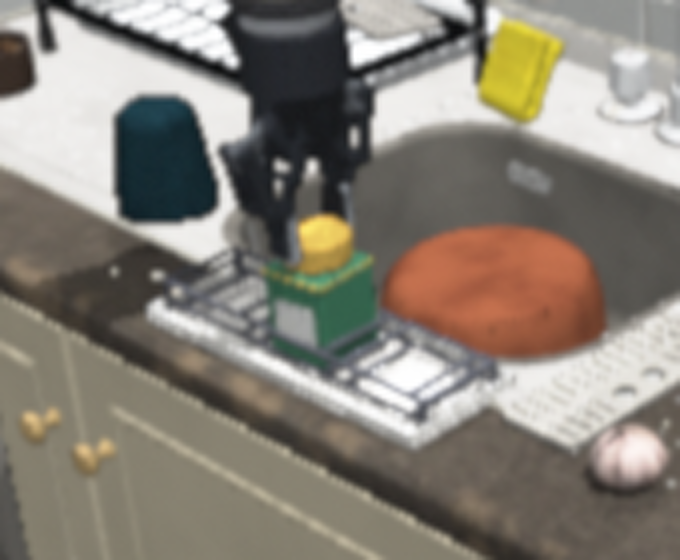

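The scene crop shows the fingers on the cap at (325,240) while the tin stays square in its bay. I keep turning.

Call:
{"fn": "arm_command", "kwargs": {
  "plan": "0 0 0 -6;0 0 0 -6;0 0 0 -6;0 0 0 -6;0 0 0 -6;0 0 0 -6;0 0 0 -6;0 0 0 -6;0 0 0 0"
}}

```text
clock: 34.85
tcp_pos: [0.4345, 0.2092, 0.0981]
orientation: [-0.873, -3.016, 0.002]
contact_force: [-5.5, -0.2, 11.5]
grip_width: 0.0481
gripper_force: 63.3
```

```bash
python3 - <<'E'
from h import *
o=r.get_obs(); print(o['joints'].round(3),o['moment'])
E
```

```text
[-0.836  0.388  0.312  2.148 -0.199  0.635  0.623] [-0.46136037  1.25715101  0.05972053]
```

Call:
{"fn": "arm_command", "kwargs": {
  "plan": "0 0 0 -5;0 0 0 -5;0 0 0 -5;0 0 0 0"
}}

```text
clock: 35.35
tcp_pos: [0.4346, 0.2091, 0.0982]
orientation: [-0.472, -3.104, 0.002]
contact_force: [-4.7, -1.9, 11.5]
grip_width: 0.0481
gripper_force: 63.3
```

```bash
python3 - <<'E'
from h import *
o=r.get_obs(); print(o['joints'].round(3),o['moment'])
E
```

```text
[-0.781  0.382  0.245  2.144 -0.155  0.634  0.842] [-0.56493681  1.25653235 -0.07387899]
```

Call:
{"fn": "arm_command", "kwargs": {
  "plan": "0 0 0 -5;0 0 0 -5;0 0 0 -5;0 0 0 0"
}}

```text
clock: 35.85
tcp_pos: [0.4347, 0.2087, 0.0982]
orientation: [-0.063, -3.139, 0.002]
contact_force: [-5.1, -3.1, 11.5]
grip_width: 0.0486
gripper_force: 63.4
```

```bash
python3 - <<'E'
from h import *
o=r.get_obs(); print(o['joints'].round(3),o['moment'])
E
```

```text
[-0.726  0.378  0.18   2.141 -0.112  0.634  1.062] [-0.80106168  1.16495159  0.01812625]
```

Call:
{"fn": "arm_command", "kwargs": {
  "plan": "0 0 0 -5;0 0 0 -5;0 0 0 -5;0 0 0 0"
}}

```text
clock: 36.35
tcp_pos: [0.4342, 0.2082, 0.0981]
orientation: [0.342, -3.119, 0.002]
contact_force: [-6.6, -5.0, 13.8]
grip_width: 0.048
gripper_force: 63.5
```

```bash
python3 - <<'E'
from h import *
o=r.get_obs(); print(o['joints'].round(3),o['moment'])
E
```

```text
[-0.672  0.375  0.115  2.138 -0.072  0.636  1.282] [-0.90672584  1.52302741 -0.72576013]
```

The moment jumps to -0.73 N m, so the turn has reached its stop. I ease back slightly and lift.

Call:
{"fn": "arm_command", "kwargs": {
  "plan": "0 0 0 2.5;0 0 -0.002 0;0 0 -0.003 0;0 0 -0.003 0;0 0 0 0"
}}

```text
clock: 36.98
tcp_pos: [0.4349, 0.2091, 0.1056]
orientation: [0.281, -3.127, 0.001]
contact_force: [-2.7, -2.0, -8.9]
grip_width: 0.0482
gripper_force: 65.2
```

```bash
python3 - <<'E'
from h import *
o=r.get_obs(); print(o['contact_force'],o['moment'],o['grip_width']); save('scene','pics/s2.png')
p=cv2.imread('pics/s2.png'); cv2.imwrite('pics/s2c.png',cv2.resize(p[130:270,90:260],None,fx=4,fy=4,interpolation=cv2.INTER_CUBIC))
E
```

```text
[-2.69955302 -2.03592327 -8.85662497] [-0.51431536  0.65250653 -0.5259121 ] 0.0481593621751929
```

View pics/s2c.png

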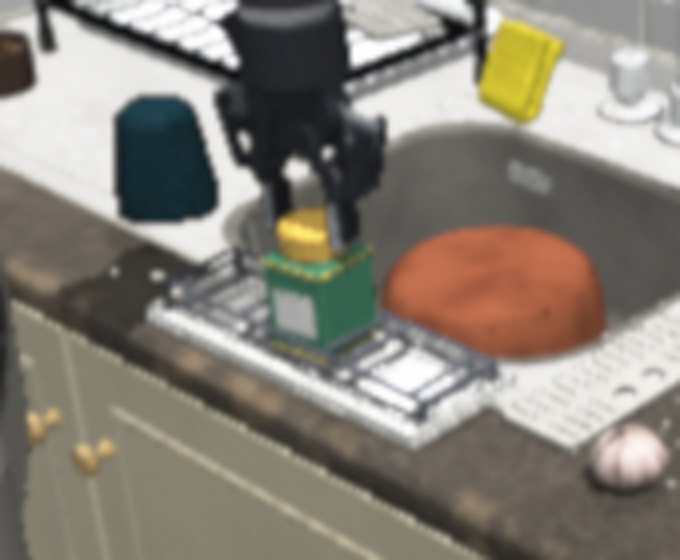

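The tin rose with the cap because it is jammed by the torque still on the stop. I lower it, release more torque and lift again.

Call:
{"fn": "arm_command", "kwargs": {
  "plan": "0 0 0.004 0;0 0 0.0035 0;0 0 0 0;0 0 0 1.5;0 0 0 0;0 0 0 0"
}}

```text
clock: 37.78
tcp_pos: [0.4371, 0.2099, 0.0998]
orientation: [-0.24, 3.129, 0.002]
contact_force: [-2.7, -3.7, 7.0]
grip_width: 0.048
gripper_force: 66.8
```

```bash
python3 - <<'E'
from h import *
o=r.get_obs(); print(o['contact_force'],o['moment'],o['grip_width'],o['tcp_pos'])
E
```

```text
[-2.68550413 -3.6880095   6.9861445 ] [-1.06690444  0.67444413 -0.287544  ] 0.047989973256829806 [0.43713341 0.20991187 0.09984554]
```

Call:
{"fn": "arm_command", "kwargs": {
  "plan": "0 0 0 1.5;0 0 0 0;0 0 0 0"
}}

```text
clock: 38.15
tcp_pos: [0.437, 0.2098, 0.0997]
orientation: [-0.2, 3.132, 0.001]
contact_force: [-3.3, -4.5, 5.5]
grip_width: 0.0482
gripper_force: 66.7
```

```bash
python3 - <<'E'
from h import *
o=r.get_obs(); print(o['contact_force'],o['moment'],o['grip_width'],o['tcp_pos'])
E
```

```text
[-3.2586669  -4.4721571   5.53385429] [-1.03838681  0.64326935 -0.06676467] 0.04823038934625173 [0.43701295 0.20982103 0.09969512]
```

Call:
{"fn": "arm_command", "kwargs": {
  "plan": "0 0 -0.002 0;0 0 -0.003 0;0 0 -0.003 0;0 0 0 0"
}}

```text
clock: 38.65
tcp_pos: [0.436, 0.21, 0.1068]
orientation: [-0.2, 3.134, 0.001]
contact_force: [-0.1, -1.5, -0.1]
grip_width: 0.048
gripper_force: 66.1
```

```bash
python3 - <<'E'
from h import *
o=r.get_obs(); print(o['contact_force'],o['moment'],o['grip_width'],o['tcp_pos']); save('scene','pics/s3.png')
p=cv2.imread('pics/s3.png')[150:230,140:200]; cv2.imwrite('pics/s3c.png',cv2.resize(p,None,fx=6,fy=6,interpolation=cv2.INTER_CUBIC))
E
```

```text
[-0.12795592 -1.47859656 -0.11405486] [-0.39701187  0.19350856 -0.04497958] 0.04801291028763167 [0.4360314  0.21000485 0.10681847]
```

The force is now close to the cap's weight alone. I lift further and look.

Call:
{"fn": "arm_command", "kwargs": {
  "plan": "0 0 -0.02 0;0 0 -0.03 0;0 0 -0.04 0;0 0 0 0;0 0 0 0"
}}

```text
clock: 39.33
tcp_pos: [0.4353, 0.2098, 0.1958]
orientation: [0.201, -3.135, -0.0]
contact_force: [-0.6, -0.1, -1.9]
grip_width: 0.0479
gripper_force: 65.9
```

```bash
python3 - <<'E'
from h import *
o=r.get_obs(); print(o['contact_force'],o['grip_width'],o['tcp_pos']); 
pw,dw,ps=wview('pics/w9.png')
p,d=save('scene','pics/s4.png'); p2=cv2.imread('pics/s4.png')
a=cv2.resize(p2[110:240,100:240],None,fx=3,fy=3,interpolation=cv2.INTER_CUBIC); b=cv2.resize(cv2.imread('pics/w9.png'),(500,375))[:375]; b=cv2.copyMakeBorder(b,0,390-375,0,0,cv2.BORDER_CONSTANT)
c=np.hstack([a,b]); cv2.imwrite('pics/m4.png',cv2.resize(c,(800,int(800*c.shape[0]/c.shape[1]))))
E
```

```text
[-0.59833055 -0.13579729 -1.92875358] 0.047859545203853854 [0.43528043 0.20983788 0.19582607]
```

View pics/m4.png

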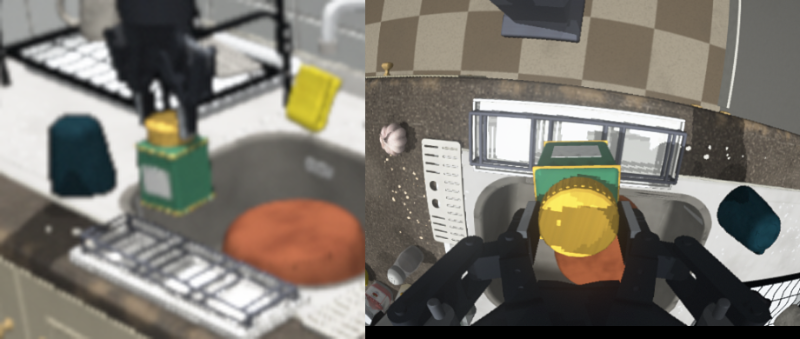

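```bash
python3 - <<'E'
from h import *
z=np.load('pics/w9.npz'); ps=(z['t'],R.from_rotvec(z['q'])); p=z['p']; C=wcloud(z['d'],ps)
T=ps[1].inv().apply(C.reshape(-1,3)-ps[0]).reshape(C.shape)
H,S,V=cv2.split(cv2.cvtColor(p,cv2.COLOR_RGB2HSV))
m=(np.abs(T[...,0])<.06)&(np.abs(T[...,1])<.06)&(T[...,2]>.0)&(T[...,2]<.12)&(z['d']>0)&(S>60)
front=m&(T[...,2]>.035)&(T[...,2]<.085)&(T[...,0]>.015)
P=T[front]; print(len(P),P.min(0),P.max(0))
A=np.c_[P[:,1],P[:,2],np.ones(len(P))]; k,res,_,_=np.linalg.lstsq(A,P[:,0],rcond=None); print('front plane x=a*y+b*z+c',k, np.degrees(np.arctan(k[0])),'tilt',np.degrees(np.arctan(k[1])), 'rms',np.sqrt(res/len(P)))
sh=m&(H>38)&(H<90)&(T[...,2]<.032); print('shoulder z',np.median(T[sh][:,2]),rect(T[sh]))
cap=m&(H>18)&(H<34)&(T[...,2]<.02); print('cap z',np.percentile(T[cap][:,2],[5,50,95]),rect(T[cap]))
e=m&(T[...,0]>.0)&(T[...,2]>.035); 
for lo in (.04,.055,.07):
    q=front&(T[...,2]>lo)&(T[...,2]<lo+.012); print(lo,T[q].min(0).round(4),T[q].max(0).round(4))
E
```

```text
425 [ 0.02588019 -0.0297854   0.03508506] [0.02798491 0.02417232 0.08475639]
front plane x=a*y+b*z+c [0.01086404 0.01595142 0.02599562] 0.6224394125071002 tilt 0.9138715206561742 rms [0.0002606]
shoulder z 0.02118308596616005 (array([ 0.0145, -0.0013]), array([25.7, 54.8]), 1.0)
cap z [4.02796826e-05 1.53556597e-03 1.50085623e-02] (array([-0.0024, -0.0005]), array([50.2, 51.1]), 0.2)
0.04 [ 0.026  -0.0166  0.04  ] [0.0274 0.024  0.052 ]
0.055 [0.0267 0.0162 0.055 ] [0.0278 0.023  0.0665]
0.07 [ 0.0262 -0.0293  0.0701] [0.028  0.0227 0.0819]
```

All 14 views are used, so from here I work from numbers only. The tin came up with the cap and hangs straight, twisted about 7° in yaw relative to the bay. I untwist it by 5° and lower it back into the bay.

Call:
{"fn": "arm_command", "kwargs": {
  "plan": "0 0 0 5;0 0 0.03 0;0 0 0.03 0;0 0 0.006 0;0 0 0.004 0;0 0 0.004 0;0 0 0.004 0;0 0 0 0"
}}

```text
clock: 40.42
tcp_pos: [0.4356, 0.2096, 0.1184]
orientation: [-0.063, 3.141, 0.0]
contact_force: [0.5, -0.8, -1.3]
grip_width: 0.0482
gripper_force: 65.9
```

Inside the wires with no snag, so I keep lowering.

Call:
{"fn": "arm_command", "kwargs": {
  "plan": "0 0 0.006 0;0 0 0.006 0;0 0 0.005 0;0 0 0.003 0;0 0 0 0"
}}

```text
clock: 41.05
tcp_pos: [0.4355, 0.2089, 0.0985]
orientation: [0.062, -3.14, 0.001]
contact_force: [-2.2, -2.8, 6.3]
grip_width: 0.0482
gripper_force: 66.7
```

```bash
cat >> h.py <<'E'
def st():
    o=r.get_obs(); v=o['orientation']; print('t',round(o['clock'],2),'tcp',o['tcp_pos'].round(4),'xang',round(np.degrees(2*np.arctan2(v[1],v[0]))%360,1),'F',o['contact_force'].round(1),'M',o['moment'].round(2),'w',o['grip_width'].round(4),'q7',o['joints'][6].round(2))
E
python3 -c "
from h import *
st()"
```

```text
Traceback (most recent call last):
  File "h.py", line 42, in st
    o=r.get_obs(); v=o['orientation']; print('t',round(o['clock'],2),'tcp',o['tcp_pos'].round(4),'xang',round(np.degrees(2*np.arctan2(v[1],v[0]))%360,1),'F',o['contact_force'].round(1),'M',o['moment'].round(2),'w',o['grip_width'].round(4),'q7',o['joints'][6].round(2))
                                                                                                                                                                                                                      ^^^^^^^^^^^^^^^^^^^^^
AttributeError: 'float' object has no attribute 'round'
```

Call:
{"fn": "arm_command", "kwargs": {
  "plan": "0 0 -0.001 0;0 0 0 -4;0 0 0 -3;0 0 0 0;0 0 0 0"
}}

```text
clock: 41.68
tcp_pos: [0.435, 0.2091, 0.0991]
orientation: [0.251, -3.13, 0.001]
contact_force: [-2.6, -3.0, 1.0]
grip_width: 0.0479
gripper_force: 66.2
```

```bash
sed -i "s/o\['grip_width'\].round(4)/round(o['grip_width'],4)/" h.py; python3 -c "
from h import *
st()"
```

```text
t 41.67 tcp [0.435  0.2091 0.0991] xang 189.2 F [-2.6 -3.   1. ] M [-0.62  0.69 -0.59] w 0.0479 q7 1.23
```

Reading it again, the cap is free anywhere from 2.35 to 2.85 rad and the stop ends that window, so pressing on the stop jams it. I'll turn back past the tin's slack, so the cap stands a few degrees off the stop, and then lift.

Call:
{"fn": "arm_command", "kwargs": {
  "plan": "0 0 0 5;0 0 0 5;0 0 0 5;0 0 0 0;0 0 0 0"
}}

```text
clock: 42.3
tcp_pos: [0.4357, 0.2095, 0.0997]
orientation: [0.155, 3.137, -0.001]
contact_force: [-2.8, -2.7, 6.2]
grip_width: 0.0478
gripper_force: 66.7
```

```bash
python3 -c "
from h import *
st()"
```

```text
t 42.3 tcp [0.4357 0.2095 0.0997] xang 174.3 F [-2.8 -2.7  6.2] M [-0.75  0.55 -0.01] w 0.0478 q7 1.01
```

Call:
{"fn": "arm_command", "kwargs": {
  "plan": "0 0 0 4;0 0 0 4;0 0 0 0;0 0 0 0"
}}

```text
clock: 42.8
tcp_pos: [0.4358, 0.2097, 0.0998]
orientation: [0.374, 3.119, -0.0]
contact_force: [-3.5, -2.3, 8.1]
grip_width: 0.0481
gripper_force: 66.9
```

```bash
python3 -c "
from h import *
st()"
```

```text
t 42.8 tcp [0.4358 0.2097 0.0998] xang 166.3 F [-3.5 -2.3  8.1] M [-0.72  0.7  -0.02] w 0.0481 q7 0.89
```

Call:
{"fn": "arm_command", "kwargs": {
  "plan": "0 0 -0.002 0;0 0 -0.003 0;0 0 -0.004 0;0 0 -0.004 0;0 0 0 0;0 0 0 0"
}}

```text
clock: 43.55
tcp_pos: [0.4356, 0.2097, 0.1123]
orientation: [0.375, 3.119, 0.0]
contact_force: [-0.1, 0.5, -0.1]
grip_width: 0.0482
gripper_force: 66.0
```

```bash
cat >> h.py <<'E'
def held(f):
    p,d,ps=wview(f); C=wcloud(d,ps); T=ps[1].inv().apply(C.reshape(-1,3)-ps[0]).reshape(C.shape); H,S,V=cv2.split(cv2.cvtColor(p,cv2.COLOR_RGB2HSV))
    m=(np.abs(T[...,0])<.05)&(np.abs(T[...,1])<.045)&(T[...,2]>.0)&(T[...,2]<.15)&(d>0)
    sh=m&(H>38)&(H<90)&(S>70); fr=sh&(T[...,2]>.04)
    top=sh&(C[...,2]>np.percentile(C[sh][:,2],97)-.004); P=T[fr]; k=np.linalg.lstsq(np.c_[P[:,1],P[:,2],np.ones(len(P))],P[:,0],rcond=None)[0]
    print('green world z top',np.percentile(C[sh][:,2],[50,90,98]).round(4),'green toolz min',np.percentile(T[sh][:,2],2).round(4),'face yaw in tool deg',-np.degrees(np.arctan(k[0])).round(1),'c',k[2].round(4),'n',len(P))
E
python3 -c "
from h import *
st(); held('pics/w10.png')"
```

```text
t 43.55 tcp [0.4356 0.2097 0.1123] xang 166.3 F [-0.1  0.5 -0.1] M [-0.04  0.03 -0.01] w 0.0482 q7 0.88
green world z top [0.0767 0.0776 0.0782] green toolz min 0.0342 face yaw in tool deg -13.4 c 0.0278 n 342
```

The shoulder stays at z=0.077 while the cap has risen 13 mm, so the cap is free. I lift clear, turn back square and check where the grid is now.

Call:
{"fn": "arm_command", "kwargs": {
  "plan": "0 0 -0.03 0;0 0 -0.04 0;0 0 -0.02 9.5;0 0 0 9.5;0 0 0 9.5;0 0 0 9.5;0 0 0 9.5;0 0 0 9.5;0 0 0 9.5;0 0 0 9.5;-0.04 0.022 0 0;-0.04 0.022 0 0;-0.04 0.022 0 0;0 0 0 0;0 0 0 0"
}}

```text
clock: 45.48
tcp_pos: [0.5018, 0.0903, 0.202]
orientation: [-2.215, -2.227, 0.001]
contact_force: [-0.2, 0.7, -0.0]
grip_width: 0.0482
gripper_force: 66.0
```

```bash
cat >> h.py <<'E'
def grid():
    p,d=eyes.grab_frame('top'); C=cloud('top',d); H,S,V=cv2.split(cv2.cvtColor(p,cv2.COLOR_RGB2HSV))
    m=(C[...,2]>.004)&(C[...,2]<.02)&(C[...,0]>.4)&(C[...,0]<.72)&(C[...,1]>-.05)&(C[...,1]<.10)&(S<60)
    m=cv2.morphologyEx(m.astype(np.uint8),cv2.MORPH_CLOSE,np.ones((3,3)));q=max(blobs(m,100),key=lambda b:b[1][4]); print('top grid',q[1],rect(plane('top',np.argwhere(q[0])[:,::-1],.008)))
E
python3 - <<'E'
from h import *
st(); grid()
p,d,ps=wview('pics/w11.png'); C=wcloud(d,ps)
m=(C[...,2]>.004)&(C[...,2]<.014)&(C[...,0]>.4)&(C[...,0]<.72)&(C[...,1]>-.06)&(C[...,1]<.12)
m=cv2.morphologyEx(m.astype(np.uint8),cv2.MORPH_CLOSE,np.ones((3,3)))
for q,s,c in blobs(m,300): print(s,rect(wplane(np.argwhere(q)[:,::-1],.008,ps)))
E
```

```text
t 45.48 tcp [0.5018 0.0903 0.202 ] xang 90.3 F [-0.2  0.7 -0. ] M [ 0.03  0.01 -0.01] w 0.0482 q7 -0.11
top grid [ 214  158   48  109 2050] (array([0.5593, 0.0336]), array([131.2, 316.8]), 89.6)
[177 158  63  36 404] (array([0.4335, 0.1012]), array([37.2, 65.3]), 89.9)
[244 158  18  51 371] (array([0.4804, 0.0929]), array([16.5, 52.9]), 1.7)
[ 227  224  176   55 3784] (array([0.5501, 0.0152]), array([ 68.3, 198. ]), 89.8)
```

Call:
{"fn": "arm_command", "kwargs": {
  "plan": "-0.038 0.022 0 0;-0.038 0.022 0 0;0 0 0.06 0;0 0 0.06 0;0 0 0.035 0;0 0 0.012 0;0 0 0 0;0 0 0 0"
}}

```text
clock: 46.58
tcp_pos: [0.5478, 0.0146, 0.0368]
orientation: [2.214, 2.227, 0.004]
contact_force: [0.6, -0.5, -0.8]
grip_width: 0.0481
gripper_force: 66.1
```

Call:
{"fn": "arm_command", "kwargs": {
  "plan": "0 0 0.002 0;0 0 0.001 0;0 0 0 0"
}}

```text
clock: 46.95
tcp_pos: [0.5467, 0.0143, 0.0325]
orientation: [2.216, 2.227, 0.001]
contact_force: [-0.4, -1.0, -0.1]
grip_width: 0.0482
gripper_force: 66.1
```

Call:
{"fn": "arm_command", "kwargs": {
  "plan": "0 0 0.0015 0;0 0 0.001 0;0 0 0 0"
}}

```text
clock: 47.32
tcp_pos: [0.5465, 0.0142, 0.0297]
orientation: [-2.216, -2.227, 0.0]
contact_force: [-0.6, -0.1, 0.6]
grip_width: 0.0476
gripper_force: 66.1
```

Call:
{"fn": "arm_command", "kwargs": {
  "plan": "0 0 0.001 0;0 0 0 0"
}}

```text
clock: 47.58
tcp_pos: [0.5465, 0.0142, 0.0287]
orientation: [-2.216, -2.227, 0.0]
contact_force: [-0.1, 0.1, -0.5]
grip_width: 0.0483
gripper_force: 66.1
```

Call:
{"fn": "arm_command", "kwargs": {
  "plan": "0 0 0.0015 0;0 0 0 0"
}}

```text
clock: 47.82
tcp_pos: [0.5467, 0.0143, 0.0275]
orientation: [-2.216, -2.227, -0.0]
contact_force: [-0.5, 1.4, 2.0]
grip_width: 0.0483
gripper_force: 66.3
```

The cap touches the grid at 2 N. I release it, rise and check everything by numbers.

Call:
{"fn": "arm_command", "kwargs": {
  "plan": "0 0 -0.0005 0;0 0 0 0;0 0 0 0;0 0 0 0;0 0 -0.02 0;0 0 -0.05 0;0 0 -0.06 0;0 0 -0.06 0;0 0 -0.04 0;0 0 0 0;0 0 0 0",
  "hand": -0.7
}}

```text
clock: 49.2
tcp_pos: [0.546, 0.0144, 0.2571]
orientation: [-2.215, -2.227, 0.001]
contact_force: [-1.0, -0.1, -0.7]
grip_width: 0.0726
gripper_force: 0.0
```

```bash
python3 - <<'E'
from h import *
st()
p,d,ps=wview('pics/w12.png'); C=wcloud(d,ps); caps(p,C,ps,z=.028,lo=.015)
H,S,V=cv2.split(cv2.cvtColor(p,cv2.COLOR_RGB2HSV))
m=(C[...,2]>.004)&(C[...,2]<.014)&(C[...,0]>.4)&(C[...,0]<.72)&(C[...,1]>-.06)&(C[...,1]<.12)
for q,s,c in blobs(cv2.morphologyEx(m.astype(np.uint8),cv2.MORPH_CLOSE,np.ones((3,3))),300): print('grid',s,rect(wplane(np.argwhere(q)[:,::-1],.008,ps)))
m=(H>18)&(H<34)&(S>120)&(V>90)&(C[...,2]>.015)&(C[...,1]>-.05)&(C[...,1]<.08)&(C[...,0]>.45)&(C[...,0]<.65); t=m&(C[...,2]>.025)
P=C[t]; k=np.linalg.lstsq(np.c_[P[:,:2]-P[:,:2].mean(0),np.ones(len(P))],P[:,2],rcond=None)[0]; print('cap top plane slope,z',k.round(4),len(P))
p,d=save('top','pics/top2.png'); C=cloud('top',d); H,S,V=cv2.split(cv2.cvtColor(p,cv2.COLOR_RGB2HSV))
for q,s,c in blobs((H>18)&(H<34)&(S>120)&(V>90)&(C[...,2]>.015)&(C[...,0]<.75)&(C[...,0]>.3),60): print('cap',c.round(),s[4],C[q].mean(0).round(3),np.median(C[q][:,2]).round(4))
g=(H>38)&(H<90)&(S>70)&(C[...,0]<.6)&(C[...,0]>.3)&(C[...,1]>.1)&(C[...,1]<.3)
for q,s,c in blobs(g,15): print('rack tin',s,np.median(C[q],0).round(4))
for nm,(x0,y0,x1,y1),lo in (('gar',(264,234,290,260),.01),('salt',(268,152,290,178),.03)):
    w=np.zeros(d.shape,bool); w[y0:y1,x0:x1]=1
    for q,s,c in blobs(w&(C[...,2]>lo)&(C[...,2]<.12),25): print(nm,rect(C[q]),C[q][:,2].max().round(3))
E
```

```text
t 49.2 tcp [0.546  0.0144 0.2571] xang 90.3 F [-1.  -0.1 -0.7] M [-0.   -0.05  0.02] w 0.0726 q7 0.06
cap [275. 179.] 1485 0.5474 0.0131 r 25.2 zmed 0.0279
grid [209  85  17  46 405] (array([0.48  , 0.0939]), array([52.8, 19. ]), 89.1)
grid [ 194  141  204   62 6424] (array([0.5748, 0.0174]), array([247.9,  74.6]), 0.2)
cap top plane slope,z [0.619  0.0027 0.0309] 1475
cap [362. 196.] 289 [ 0.579 -0.307  0.098] 0.1011
cap [441. 191.] 83 [ 0.599 -0.531  0.068] 0.0675
cap [247. 214.] 212 [0.545 0.008 0.03 ] 0.0276
cap [363. 227.] 307 [ 0.494 -0.304  0.1  ] 0.1015
cap [364. 259.] 306 [ 0.409 -0.305  0.101] 0.1015
rack tin [161 241   5   7  20] [0.4561 0.2304 0.078 ]
gar (array([ 0.455 , -0.0708]), array([45.7, 49.5]), 13.8) 0.052
salt (array([ 0.6814, -0.0772]), array([36.5, 40.2]), 0.1) 0.093
```

```bash
python3 - <<'E'
from h import *
z=np.load('pics/w12.npz'); ps=(z['t'],R.from_rotvec(z['q'])); p=z['p']; C=wcloud(z['d'],ps)
H,S,V=cv2.split(cv2.cvtColor(p,cv2.COLOR_RGB2HSV))
near=np.hypot(C[...,0]-.547,C[...,1]-.0135)<.021; P=C[near&(C[...,2]>.02)&(C[...,2]<.04)]
k=np.linalg.lstsq(np.c_[P[:,:2]-P[:,:2].mean(0),np.ones(len(P))],P[:,2],rcond=None)[0]; print('slope',k.round(4),len(P))
for x in (.50,.51,.585,.60,.62): 
    r_=(np.abs(C[...,0]-x)<.004)&(C[...,2]>.005)&(C[...,2]<.012); y=C[r_][:,1]; y=y[np.abs(y)<.09]; print(x,len(y),y.min().round(4),y.max().round(4)) if len(y) else print(x,0)
E
```

```text
slope [-0.0006 -0.0044  0.028 ] 1061
0.5 275 -0.0207 0.0461
0.51 370 -0.0204 0.0469
0.585 276 -0.0199 0.0476
0.6 336 -0.0199 0.0479
0.62 255 -0.0182 0.0483
```

```bash
python3 -c "
from h import *
print(ticket.hand_in())"
```

```text
the job is handed in; nothing more can be done
None
```

The job is handed in: three full tins stand capped in the tray, the one empty tin stands in rack bay 2, and its cap lies flat on the drip grid. The first try at that cap lifted its tin out of the bay, so I set the tin back and the second try freed the cap. The salt shaker and garlic haven't moved.

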